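# Move the hot slide tray from the warmer into the scanner's loading bed with the spatula

### The arm

A 6-joint arm with a two-finger parallel gripper is mounted at the origin on the work surface. World frame = base frame: x ahead of the robot, y to its left, z up, the work surface at z = 0. Lengths are in mm, angles in rad, forces in N, time in s.
With the tool pointing down it reaches from about 350 to 875 mm from the base axis. Payload 4.2 kg.
Tool frame: the origin (TCP) lies midway between the tips of the shut fingers; the grasp point (between the pads) lies 19 mm behind it (arm.tcp_to_grasp is the distance from the TCP to the grasp point, in mm); z points along the fingers, y is the line along which they close (so a half turn about z gives the same grasp; the last joint's range is limited). The gripper opens to 85 mm and grips with 20 to 120 N. Pads are 22 mm wide; open, the fingers measure 114 mm over their backs; the gripper's body (76 mm by 85 mm) begins 54 mm behind the grasp point. The pads swing forward as they close: fully open they stand 13 mm farther back than shut.
Start: joints at [1.591, 0.385, 0.008, 0, -1.194, -0.259], TCP at [147.804, 607.251, 231.312] pointing down, gripper open.
Joint ranges: [-3.14, 3.14], [-1.21, 2.06], [-1.07, 1.41], [-3.16, 2.05], [-2.99, -0.16], [-3.1, 3.1]. Speed limits (rad/s): [2.79, 2.79, 3.14, 3.14, 3.14, 3.14].

### API

Orientations are given as a unit quaternion [x, y, z, w].
In Python, from bench import arm, get_image gives the robot as it stands.
- The arm moves only by the tool drive_tool, never from a script. Its argument "deltas" is a list of rows, each a list of 2 entries, a list of its own where there are three numbers: the shift along the tool's x, y, z in cm, then the turn, a rotation vector about the tool's x, y, z in degrees. In form: [[[x, y, z], [ax, ay, az]], ...]. A call has 1 to 12 rows; each row shifts and turns the commanded pose from where the row before left it, along the tool's axes as they then stand; what a row does not reach is not made up. A row lasts 1/10 s, in which the tool goes at most 50 mm and 8.59 degrees, less where a joint would pass 70% of its speed; a pose out of reach is approached as far as the arm can. A call with a gripper value outside its range is refused whole. "claw" is the finger opening in cm, from 0 to 8.54, set as the call begins (left out, the last holds). The fingers move at their own pace and stop on an object; the grip force is fixed at half the most. Time passes only in rows, so rows that do not move let the fingers close. It gives the time, the measured TCP pose, the force, the opening and the grip force at its end, in the units of the state.
- arm.read_state(): the state, without advancing time (a new reading comes with each control period).
- get_image(name): name is "scene" or "top" or "wrist"; returns a dict with "img" (400x640x3 uint8, red, green, blue), "fx", "fy", "cx", "cy" (pixels), "eye" and "orientation" of the camera in the world; the wrist camera has in their place "mount" (4x4, takes a point from camera to tool coordinates, whose origin is the TCP and whose axes are the flange's). Camera axes: x right, y down, z forward; pixel columns grow to the right and rows downward; lengths in mm; the calibration is good to about 2 mm. A picture is of the moment at which its call begins: read the wrist's pose just before it. There is no depth.
- arm.job_done(): hands the job in; it is judged then, once.
The state is a dict: "clock": time; "joints": joint angles; "joint_vel": joint speeds; "joint_efforts": joint torques, N m; "position": TCP position; "ee_rot": TCP orientation; "contact_force": force on the tool from outside, world axes, zero at the start; "wrist_torque": the same for the moment, N m; "gripper_width": finger opening in mm; "grasp_force": force on a finger pad.
Only numpy, scipy, OpenCV 4.12 (cv2) and the standard library are available. Lean on these libraries where they do the work, as an engineer would, in place of code of your own. Each camera call takes 0.05 s, during which the arm holds its last target. There are 200 camera calls.

### The job

The steel tray of slides on the slide warmer is hot: take the spatula from its rest and work its blade, which was left angled somewhat up or down, under the tray (the warmer's far fence keeps it from running away), lift it off level on the blade without touching it with the gripper or pressing hard on the warmer's top, and lower it gently, never dropping it, into the pocket of the slide scanner's loading bed so that it lies flat and square on the pocket's floor. Then draw the blade out through the bed's open channel, lay the spatula back in its rest and let go. Leave everything else where it is.

Things in the scene. Friction and masses are not known exactly. Their poses are not given: they have to be found in the camera images.
- tray: Shallow steel tray with four glass slides fixed in it, 90 (x) x 110 (y) x 10 mm high, 0.15 to 0.3 kg. Origin: centre of underside, z up. Flat underside 74 x 94 mm; all round the lower edge is bevelled, rising 3.5 mm over the outer 8 mm. A blade tip on the warmer's top runs in beneath; one 2 mm or more above it only pushes. Loose; slides until its far edge meets the fence. Either way round will do.
- warmer: Slide warmer: fixed low block, dark flat top 30 mm above its origin (centre of its footprint on the bench); x points away from the robot, y left. Top: x -90 to +82, y -115 to +115 mm; open at front and sides. The tray lies on it with its far edge up to 35 mm short of the fence, a glass dish beside it on the +y side.
- fence (a point): Middle of the near face of the warmer's fence, at its foot: 82 mm beyond the warmer's origin and on the level of its top; axes as the warmer's. The fence is a straight steel lip 12 mm high along the whole far edge (y). Pushed against it the tray squares up, then the blade wedges in under the tray.
- bed: Loading bed of the slide scanner, fixed. Origin: centre, on the bench, of its base plate 150 x 150 x 8 mm; x points away from the robot to the scanner housing, 48 mm high, from x = +75. Two ledges 24 mm high carry the tray by its left and right margins. Between them (y -38 to +38) a channel along x, floor 8 mm up, open to the front (-x): the blade sinks in it below the tray and is drawn out to -x.
- pocket (a point): Centre of the pocket's floor, level with the ledges' tops (24 mm above the bed's origin), axes as the bed's. Pocket 94 (x) x 114 (y) mm; lips 9 mm high (tops 33 mm above the bench, 8 to 9 mm thick) on all sides, their inner upper edges sloping outward 2.5 mm; the front lip is cut by the channel. The seated tray's origin is here, within its 2 mm of play.
- spatula: Cranked spatula, 0.25 kg, on its rest. Origin: grip point, middle of its black handle (16 wide, 16 high, x -44 to +48 mm); x forward, z up. Grasp across y, from above. At x = 48 a neck 22 wide drops to the steel blade's rear edge at x = 54. Blade nominally x 54 to 134 mm, 60 wide, underside 52 below the origin, 2.5 thick, thinned over the last 25 to 1 at the tip; really angled, see cradle.
- cradle (a point): Where the spatula's origin lies on its rest, 74 mm above the bench; axes as the rest's. The spatula's blade is angle-adjustable: a stiff friction pivot at its rear edge was left at some angle, from 0.22 rad up to 0.12 rad down, so the tip stands up to 17 mm above or 10 mm below nominal. No reading gives this: find the surface by touch. The pivot does not give in use.
- rest: Fixed steel tool rest, base 120 x 50 x 6 mm; origin centre of its underside, x the way the spatula points. Two posts 6 mm thick at x = -36 and +40 mm end in saddles 66 mm high with 26 mm between their cheeks (tops 78 mm), in which the handle lies; the blade hangs free in front. Fingers go down between the posts.
- dish: Small round glass dish, 54 mm wide, 22 mm high, standing on the warmer beside the tray; a bystander. Origin: centre of its underside.
- yellow_jar: Specimen jar with a yellow cap, 52 mm wide, 60 mm high, on the bench in the middle; a bystander. Origin: centre of its underside.
- blue_bottle: Blue bottle with a white cap, 44 mm wide, 85 mm high; on the bench behind the jar; a bystander. Origin: centre of its underside.
- white_bottle: White bottle with a blue cap, 44 mm wide, 100 mm high, on the bench at the right; a bystander. Origin: centre of its underside.
- slide_box: Closed grey slide box, 85 x 35 x 34 mm; a bystander at the left. Origin: centre of its underside.
- pen_cup: Steel cup with pens, 64 mm wide, 110 mm high (pens to 170 mm); a bystander at the left. Origin: centre of its underside.
- tin_tray: Paper tray 85 mm square with a round tin in it, 28 mm high; a bystander at the right. Origin: centre of its underside.
Not all that is in view belongs to the job. Of the things like the tray, leave any that is blue; of the rest the smaller one is meant.

How it is judged:
By the outcome, as a careful person would: the job done as asked, in the order asked, and still so for the second after the job is handed in, with the robot touching nothing.
It also fails if it takes over 72 s, if anything falls off the work surface, if the arm or the gripper's body presses on something with over 40 N, if the wrist force passes 120 N, or if a joint passes its speed limit or range.

## Working session

There is one attempt and no reset: what is moved stays moved. The work goes in short steps, Python scripts to look and compute and a tool call to move; the robot and the scene stay as the last step left them, time stands still between calls to the robot, and variables do not carry over. Pictures are saved under pics/ and viewed, at most 10 in all, crops included, and the job is handed in when it is done.

Besides the shell and the picture viewer there is one more tool, called after "Call:" as name(argument=value, ...) on one line, values as JSON. drive_tool: Moves the arm, as the interface text tells. Its arguments: {"type":"object","properties":{"deltas":{"type":"array"},"claw":{"type":"number"}},"required":["deltas"]}

```bash
ls; mkdir -p pics; python3 - <<'E'
from bench import arm,get_image
import cv2,numpy as np
s=arm.read_state();print(s)
for n in("scene","top","wrist"):
    d=get_image(n);cv2.imwrite(f"pics/{n}0.png",d["img"][:,:,::-1]);print(n,{k:(np.round(v,4).tolist()) for k,v in d.items() if k!="img"})
    
E
```

```text
pics
{'clock': 0.0, 'joints': array([ 1.59060479e+00,  3.85527462e-01,  6.62734664e-03, -4.96354033e-04,
       -1.19398016e+00, -2.58582910e-01]), 'joint_vel': array([-2.07214775e-04, -1.15063347e-04, -7.99959463e-05,  8.34821368e-04,
        4.89140461e-04, -1.28492947e-04]), 'joint_efforts': array([ 8.70596523e-05, -3.92287731e+01,  1.88398987e+01,  4.18597698e+00,
       -4.71895168e-03, -4.44859722e-06]), 'position': array([147.67441963, 606.70638517, 230.24012266]), 'ee_rot': array([ 9.92870331e-01, -1.19194656e-01, -8.38684572e-05,  1.06390033e-03]), 'contact_force': array([-0.78653101,  0.24937038, -0.498014  ]), 'wrist_torque': array([-0.00147659,  0.03355752, -0.01175744]), 'grasp_force': 0.0, 'gripper_width': 85.30563413748798}
scene {'fx': 377.801, 'fy': 377.801, 'cx': 318.5192, 'cy': 195.7668, 'eye': [1374.17, 275.3723, 644.111], 'orientation': [0.4941, 0.73, -0.3841, -0.2745]}
top {'fx': 452.8117, 'fy': 452.8117, 'cx': 327.6074, 'cy': 197.0661, 'eye': [336.7114, -24.3894, 1527.3221], 'orientation': [-0.7001, 0.71, -0.0452, 0.0614]}
wrist {'fx': 344.9764, 'fy': 344.9764, 'cx': 315.6274, 'cy': 199.9998, 'mount': [[0.0009, -0.9581, -0.2864, 73.3795], [1.0, 0.0006, 0.0011, -0.4099], [-0.0009, -0.2864, 0.9581, -142.3303], [0.0, 0.0, 0.0, 1.0]]}
```

View pics/top0.png

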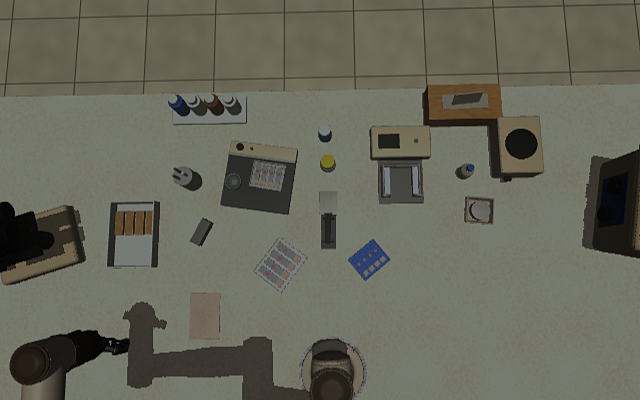

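View pics/scene0.png

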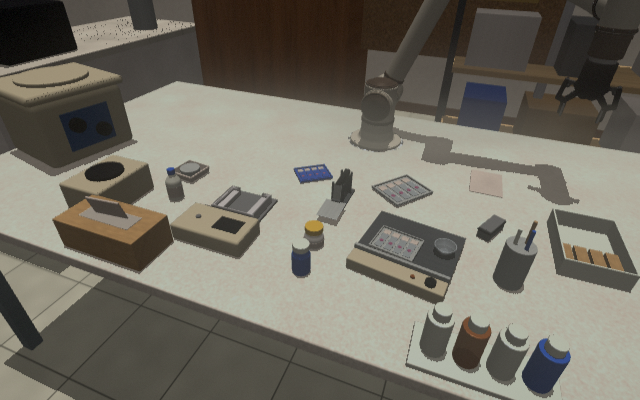

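```bash
cat > h.py <<'E'
from bench import arm,get_image
import cv2,numpy as np
from scipy.spatial.transform import Rotation as Ro
def tool():
    s=arm.read_state(); return np.array(s["position"]),Ro.from_quat(s["ee_rot"]),s
def cam(n):
    p,R,_=tool(); d=get_image(n)
    if n=="wrist":
        M=np.array(d["mount"]); d["R"]=R.as_matrix()@M[:3,:3]; d["eye"]=p+R.as_matrix()@M[:3,3]
    else: d["R"]=Ro.from_quat(d["orientation"]).as_matrix(); d["eye"]=np.array(d["eye"])
    return d
def ray(d,uv,z):
    uv=np.atleast_2d(np.array(uv,float))
    r=np.c_[(uv[:,0]-d["cx"])/d["fx"],(uv[:,1]-d["cy"])/d["fy"],np.ones(len(uv))]@d["R"].T
    return d["eye"]+r*((z-d["eye"][2])/r[:,2])[:,None]
def proj(d,P):
    c=(np.atleast_2d(P)-d["eye"])@d["R"]; return np.c_[c[:,0]/c[:,2]*d["fx"]+d["cx"],c[:,1]/c[:,2]*d["fy"]+d["cy"]]
def down(yaw): # tool down, tool x along world yaw
    return Ro.from_euler("z",yaw)*Ro.from_quat([1,0,0,0])
def delta(P,Q): # rotate first, then shift in the new axes
    p,R,s=tool(); rv=(R.inv()*Q).as_rotvec(degrees=True)
    print("turn deg",rv.round(2),"then shift cm",(Q.inv().apply(np.array(P)-p)/10).round(3))
E
python3 - <<'E'
from h import *
d=cam("top")
for n,uv,z in [("warmer FL,FR,BR,BL",[(222,206),(290,213),(297,161),(231,150)],30),("spat handle rear, front, blade tip",[(328,247),(328,212),(328,191)],70),("bed corners FL,FR,BR,BL",[(378,200),(423,202),(423,162),(380,160)],8),("cup",[(187,178)],110),("jar,bot",[(327,162),(324,133)],70),("tray",[(251,186),(282,189),(286,163),(256,161)],35)]:
    print(n,ray(d,uv,z).round(0).tolist())
E
```

```text
warmer FL,FR,BR,BL [[540.0, 363.0, 30.0], [513.0, 135.0, 30.0], [690.0, 111.0, 30.0], [732.0, 337.0, 30.0]]
spat handle rear, front, blade tip [[397.0, 8.0, 70.0], [510.0, 7.0, 70.0], [578.0, 6.0, 70.0]]
bed corners FL,FR,BR,BL [[555.0, -161.0, 8.0], [546.0, -312.0, 8.0], [684.0, -318.0, 8.0], [694.0, -172.0, 8.0]]
cup [[622.0, 458.0, 110.0]]
jar,bot [[675.0, 8.0, 70.0], [774.0, 17.0, 70.0]]
tray [[606.0, 266.0, 35.0], [594.0, 161.0, 35.0], [683.0, 148.0, 35.0], [691.0, 250.0, 35.0]]
```

```bash
python3 - <<'E'
from h import *
delta([670,235,250],tool()[1])
print(down(-.12).as_quat())
E
```

```text
turn deg [0. 0. 0.] then shift cm [59.543 23.782 -1.896]
[ 0.99820054 -0.05996401  0.          0.        ]
```

Call:
drive_tool(deltas=[[[2,0.8,-0.5],[0,0,0]],[[4,1.6,-0.5],[0,0,0]],[[4,1.6,-0.5],[0,0,0]],[[4,1.6,-0.5],[0,0,0]],[[4,1.6,0],[0,0,0]],[[4,1.6,0],[0,0,0]],[[4,1.6,0],[0,0,0]],[[4,1.6,0],[0,0,0]],[[4,1.6,0],[0,0,0]],[[4,1.6,0],[0,0,0]],[[4,1.6,0],[0,0,0]],[[4,1.6,0],[0,0,0]]])

```text
clock: 1.4
position: [552.6, 317.5, 251.6]
ee_rot: [0.993, -0.119, 0.0, -0.0]
contact_force: [-0.0, 1.1, 0.4]
gripper_width: 85.4
grasp_force: 0.0
```

Call:
drive_tool(deltas=[[[4,1.6,0],[0,0,-3]],[[4,1.6,0],[0,0,-3]],[[4,1.6,0],[0,0,-3]],[[2,0.8,0],[0,0,0]],[[0,0,0],[0,0,0]],[[0,0,0],[0,0,0]]])

```text
clock: 2.0
position: [679.4, 239.6, 250.8]
ee_rot: [0.999, -0.042, -0.001, 0.0]
contact_force: [-1.2, -1.0, -0.1]
gripper_width: 85.4
grasp_force: 0.0
```

```bash
cat > snap.py <<'E'
import sys,pickle
from h import *
n=sys.argv[1];d=cam("wrist");pickle.dump(d,open(f"pics/{n}.pkl","wb"))
cv2.imwrite(f"pics/{n}.png",d["img"][:,:,::-1]);print(d["eye"].round(1),tool()[0].round(1),tool()[2]["clock"])
E
python3 snap.py w1
```

```text
[752.8 233.9 393. ] [679.  240.3 251.3] 2.05
```

View pics/w1.png

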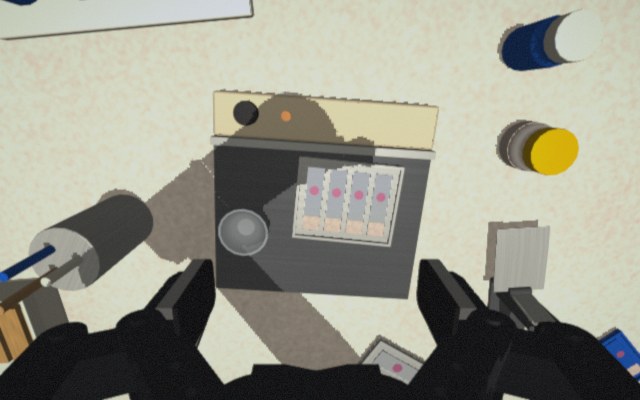

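```bash
python3 - <<'E'
from h import *
import pickle
d=pickle.load(open("pics/w1.pkl","rb"));g=cv2.cvtColor(d["img"],cv2.COLOR_RGB2GRAY)
# warmer
c=ray(d,[(216,288),(407,298)],30);print("front corners",c.round(1).tolist(),np.linalg.norm(c[0]-c[1]))
f=ray(d,[(216,147),(433,158)],30);print("fence foot px guess",f.round(1).tolist())
for x in (225,260,400,420):
    print(x,g[130:165,x].tolist(), "front",g[284:304,x if x<405 else 400].tolist())
roi=np.zeros_like(g);roi[158:252,286:410]=1
m=((g>95)&(roi>0)).astype(np.uint8);m=cv2.morphologyEx(m,cv2.MORPH_CLOSE,np.ones((9,9)))
k=max(cv2.findContours(m,0,1)[0],key=cv2.contourArea)
r=cv2.minAreaRect(cv2.convexHull(k));print(r);b=ray(d,cv2.boxPoints(r),40);print(b.round(1).tolist(),np.linalg.norm(b-np.roll(b,1,0),axis=1),b.mean(0))
delta([690,-240,250],down(-.06))
E
```

```text
front corners [[545.0, 369.4, 30.0], [512.5, 143.0, 30.0]] 228.71401355442455
fence foot px guess [[710.7, 341.8, 30.0], [680.2, 114.5, 30.0]]
225 [206, 205, 202, 200, 178, 134, 84, 133, 177, 190, 189, 154, 107, 100, 98, 81, 57, 47, 49, 49, 48, 45, 47, 49, 51, 50, 44, 50, 49, 51, 44, 52, 50, 49, 51] front [50, 50, 52, 53, 89, 112, 119, 118, 120, 122, 124, 127, 139, 169, 199, 211, 211, 211, 210, 209]
260 [108, 108, 109, 109, 108, 107, 102, 90, 75, 75, 92, 102, 102, 103, 100, 102, 100, 91, 71, 51, 52, 51, 48, 50, 52, 49, 48, 49, 50, 48, 51, 49, 51, 51, 49] front [49, 52, 48, 50, 48, 55, 85, 113, 123, 123, 124, 121, 120, 121, 120, 123, 123, 123, 124, 122]
400 [207, 207, 206, 207, 206, 206, 206, 207, 207, 206, 207, 208, 208, 208, 207, 199, 179, 133, 86, 140, 191, 204, 203, 203, 205, 204, 199, 164, 109, 97, 99, 97, 96, 96, 93] front [85, 85, 86, 87, 84, 85, 84, 85, 86, 79, 83, 82, 84, 90, 122, 183, 212, 214, 213, 213]
420 [208, 207, 208, 207, 206, 208, 208, 208, 209, 207, 207, 206, 206, 207, 206, 205, 206, 188, 153, 111, 110, 166, 192, 196, 195, 196, 194, 193, 166, 120, 98, 93, 94, 91, 92] front [85, 85, 86, 87, 84, 85, 84, 85, 86, 79, 83, 82, 84, 90, 122, 183, 212, 214, 213, 213]
((347.5, 202.5), (89.0, 123.0), 90.0)
[[694.7, 268.8, 40.0], [684.2, 142.4, 40.0], [584.0, 142.9, 40.0], [595.4, 279.5, 40.0]] [ 99.89017471 126.82279869 100.22319527 137.07103856] [639.56050395 208.41326729  40.        ]
turn deg [ 0.01  0.03 -1.26] then shift cm [ 3.981 47.881  0.128]
```

Call:
drive_tool(deltas=[[[0.4,3,0],[0,0,-1]],[[0.4,4.2,0],[0,0,0]],[[0.4,4.2,0],[0,0,0]],[[0.4,4.2,0],[0,0,0]],[[0.4,4.2,0],[0,0,0]],[[0.4,4.2,0],[0,0,0]],[[0.4,4.2,0],[0,0,0]],[[0.4,4.2,0],[0,0,0]],[[0.4,4.2,0],[0,0,0]],[[0.4,4.2,0],[0,0,0]],[[0,4.2,0],[0,0,0]],[[0,2.5,0],[0,0,0]]])

```text
clock: 3.25
position: [687.4, -237.5, 252.0]
ee_rot: [0.999, -0.032, 0.0, 0.0]
contact_force: [0.6, 0.9, 0.2]
gripper_width: 85.3
grasp_force: 0.0
```

Call:
drive_tool(deltas=[[[0,0,0],[0,0,0]],[[0,0,0],[0,0,0]]])

```text
clock: 3.45
position: [687.9, -235.2, 251.8]
ee_rot: [0.999, -0.032, 0.0, -0.0]
contact_force: [-0.1, -0.4, -0.2]
gripper_width: 85.1
grasp_force: 0.0
```

```bash
python3 snap.py b1;  python3 - <<'E'
from h import *
import pickle
d=pickle.load(open("pics/w1.pkl","rb"))
F=ray(d,[(225,145.5),(260,148),(420,158.5)],30);A=ray(d,[(225,287.5),(260,290),(400,298.5)],30)
for n,L in(("fence",F),("front",A)):
    v=L[-1]-L[0];yaw=np.arctan2(v[0],-v[1]);print(n,L.round(1).tolist(),"yaw",-yaw, np.arctan2(-v[0],-v[1]))
t=ray(d,[(303,160),(404,167),(393,246),(294,238)],40);print(t.round(1).tolist(),np.linalg.norm(t-np.roll(t,1,0),axis=1),t.mean(0))
E
```

```text
[ 761.2 -239.6  394.2] [ 688.2 -234.5  251.8] 3.5
fence [[711.4, 332.1, 30.0], [705.8, 295.9, 30.0], [680.8, 128.2, 30.0]] yaw 0.14923287351606787 0.14923287351606787
front [[544.8, 358.6, 30.0], [538.0, 317.6, 30.0], [512.5, 151.4, 30.0]] yaw 0.15454406423119882 0.15454406423119882
[[691.2, 251.6, 40.0], [675.2, 147.7, 40.0], [586.7, 160.7, 40.0], [605.4, 269.5, 40.0]] [ 87.63087689 105.11918133  89.45774461 110.47354603] [639.60856024 207.35011104  40.        ]
```

View pics/b1.png

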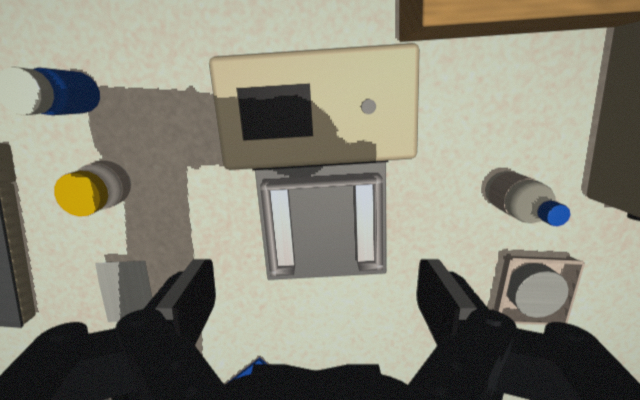

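```bash
python3 - <<'E'
import cv2
i=cv2.imread("pics/b1.png")[160:285,250:400]
cv2.imwrite("pics/b1c.png",cv2.resize(i,None,fx=4.8,fy=4.8,interpolation=cv2.INTER_CUBIC))
E
```

```text
(no output)
```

View pics/b1c.png

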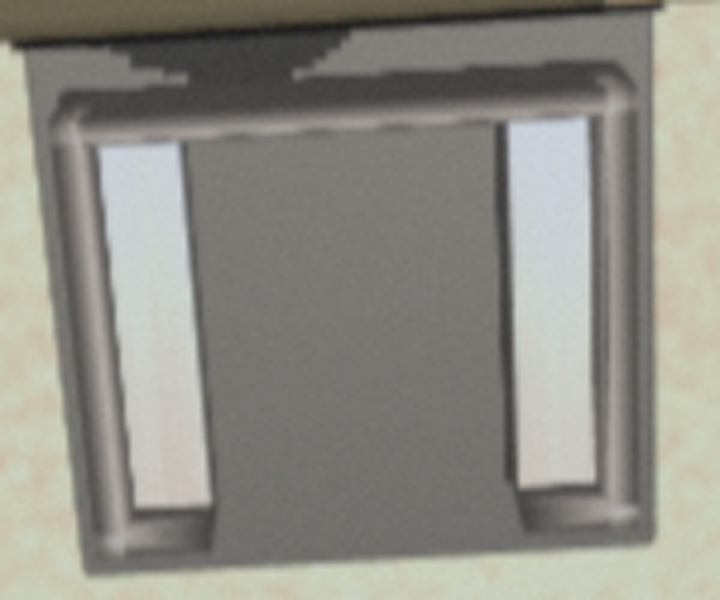

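```bash
python3 - <<'E'
from h import *
import pickle
d=pickle.load(open("pics/b1.pkl","rb"))
f=lambda L,z:ray(d,(np.array(L)+.5)/4.8-.5+[250,160],z)
fl=f([(133,508),(212,505),(518,489),(597,485),(98,148),(180,142),(508,122),(590,118)],24);print(fl.round(1).tolist())
print("widths",np.linalg.norm(fl[0]-fl[3]),np.linalg.norm(fl[1]-fl[2]),np.linalg.norm(fl[4]-fl[7]),"len",np.linalg.norm(fl[0]-fl[4]),np.linalg.norm(fl[3]-fl[7]))
b=f([(88,575),(653,543)],8);print("base",b.round(1).tolist(),np.linalg.norm(b[0]-b[1]))
for a,c in((fl[0],fl[4]),(fl[3],fl[7]),(fl[1],fl[5]),(fl[2],fl[6])): v=c-a;print("yaw",np.arctan2(v[1],v[0]))
for a,c in((fl[3],fl[0]),(b[1],b[0]),(fl[7],fl[4])): v=c-a;print("yaw",np.arctan2(-v[0],v[1]))
yaw=-.065;x=np.array([np.cos(yaw),np.sin(yaw),0])
print("pocket from floor front",fl[[0,1,2,3]].mean(0)+47*x,"from base",b.mean(0)+75*x)
# same from top view for check later
w=pickle.load(open("pics/w1.pkl","rb"))
print("blade from w1",ray(w,[(489,221),(549,228),(543,289)],26).round(1).tolist())
print("blade from b1",ray(d,[(97,262),(144,262),(151,321),(106,321)],26).round(1).tolist())
p,R,_=tool();print(p);delta([455,7,255],down(0))
E
```

```text
[[572.8, -182.4, 24.0], [572.4, -202.0, 24.0], [571.9, -277.6, 24.0], [571.8, -297.0, 24.0], [665.1, -183.1, 24.0], [665.3, -202.1, 24.0], [665.3, -277.9, 24.0], [665.1, -296.8, 24.0]]
widths 114.62955415144977 75.61404398989487 113.73534146320203 len 92.29867433553942 93.25636718756412
base [[546.1, -166.4, 8.0], [546.1, -313.8, 8.0]] 147.42742493512284
yaw -0.007079438229150654
yaw 0.0025348501744791333
yaw -0.0015930781567737825
yaw -0.003695556724993054
yaw -0.00877587258516035
yaw -0.00026911720697757606
yaw -0.000406692255803748
pocket from floor front [ 619.13373579 -242.80410093   24.        ] from base [ 620.93515138 -244.95107639    8.        ]
blade from w1 [[601.9, 48.8, 26.0], [587.7, -19.9, 26.0], [508.6, -21.5, 26.0]]
blade from b1 [[591.7, 28.5, 26.0], [588.2, -26.6, 26.0], [507.6, -18.7, 26.0], [511.2, 37.1, 26.0]]
[ 688.186158   -234.53081583  251.83942675]
turn deg [-0.02 -0.02 -3.6 ] then shift cm [-23.319 -24.153  -0.316]
```

Call:
drive_tool(deltas=[[[-0.8,-2,0],[0,0,-1.8]],[[-1.3,-3.5,0],[0,0,-1.8]],[[-1.3,-3.5,0],[0,0,0]],[[-2,-3.5,0],[0,0,0]],[[-2,-3.5,0],[0,0,0]],[[-2,-3.5,0],[0,0,0]],[[-2,-3,0],[0,0,0]],[[-1.3,-1.6,0],[0,0,0]],[[0,0,0],[0,0,0]],[[0,0,0],[0,0,0]]])

```text
clock: 4.5
position: [563.9, 7.6, 252.1]
ee_rot: [1.0, 0.001, 0.001, -0.0]
contact_force: [0.1, -0.3, 0.7]
gripper_width: 85.5
grasp_force: 0.0
```

```bash
python3 snap.py s1
```

```text
[637.1   8.  394.6] [564.2   6.9 251.8] 4.55
```

View pics/s1.png

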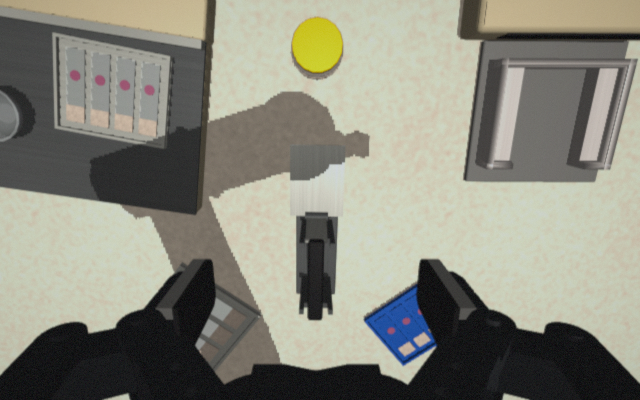

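```bash
python3 - <<'E'
from h import *
import pickle
d=pickle.load(open("pics/s1.pkl","rb"));g=cv2.cvtColor(d["img"],cv2.COLOR_RGB2GRAY)
for v in (225,235,238,241,244,250,270,290,305,312,315,318,321,325): print(v,g[v,295:340].tolist())
print(ray(d,[(316,240),(315,318)],82).round(1).tolist())
for z in(22,35): print(z,ray(d,[(291,145),(345,147),(343,216),(292,214)],z).round(1).tolist())
E
```

```text
225 [197, 123, 89, 85, 87, 82, 56, 32, 32, 33, 38, 58, 66, 67, 69, 71, 70, 70, 71, 69, 71, 68, 68, 69, 69, 73, 72, 68, 69, 69, 68, 57, 37, 31, 30, 33, 30, 48, 81, 89, 83, 85, 126, 193, 209]
235 [199, 124, 90, 87, 80, 52, 35, 28, 33, 31, 47, 65, 66, 71, 74, 71, 72, 72, 71, 70, 69, 71, 70, 72, 72, 69, 70, 65, 69, 73, 72, 66, 48, 36, 30, 35, 31, 33, 39, 72, 81, 93, 168, 203, 210]
238 [201, 123, 89, 85, 70, 45, 27, 27, 36, 47, 65, 73, 75, 76, 70, 64, 59, 57, 57, 56, 58, 59, 56, 57, 62, 60, 63, 65, 70, 71, 70, 71, 61, 53, 47, 38, 31, 32, 36, 59, 83, 97, 183, 208, 210]
241 [198, 123, 88, 84, 60, 37, 34, 32, 40, 67, 116, 138, 138, 95, 44, 19, 23, 30, 23, 18, 18, 18, 18, 20, 14, 18, 28, 20, 34, 62, 71, 72, 73, 76, 67, 42, 30, 27, 34, 47, 76, 104, 191, 207, 204]
244 [194, 121, 86, 84, 84, 83, 80, 82, 80, 75, 82, 67, 50, 27, 30, 33, 39, 42, 41, 39, 42, 38, 40, 42, 37, 40, 42, 33, 35, 59, 80, 86, 84, 80, 71, 70, 76, 75, 76, 78, 82, 107, 194, 207, 208]
250 [203, 125, 85, 85, 81, 85, 83, 87, 85, 83, 84, 72, 52, 32, 33, 35, 40, 35, 41, 43, 42, 40, 40, 41, 40, 39, 40, 36, 34, 66, 84, 85, 83, 82, 83
[... 1250 characters left out ...]
204, 203, 201, 201]
321 [201, 201, 203, 202, 205, 204, 207, 206, 206, 205, 204, 204, 203, 204, 199, 202, 200, 200, 197, 192, 188, 190, 192, 192, 196, 202, 206, 205, 207, 206, 206, 204, 205, 203, 203, 203, 201, 200, 202, 204, 202, 201, 201, 202, 201]
325 [202, 202, 202, 200, 201, 203, 204, 205, 207, 207, 205, 208, 206, 207, 206, 203, 201, 200, 202, 200, 199, 200, 201, 201, 201, 202, 202, 204, 201, 201, 203, 202, 204, 203, 206, 205, 205, 203, 203, 202, 201, 200, 198, 202, 200]
[[503.3, 7.0, 82.0], [414.5, 7.8, 82.0]]
22 [[587.9, 34.1, 22.0], [585.9, -24.1, 22.0], [507.3, -23.9, 22.0], [509.5, 34.3, 22.0]]
35 [[589.6, 33.2, 35.0], [587.7, -23.0, 35.0], [511.8, -22.8, 35.0], [514.0, 33.4, 35.0]]
```

Call:
drive_tool(deltas=[[[-2.0,0,1],[0,0,0.9]],[[-3.5,0,2.5],[0,0,0]],[[-3.5,0,3],[0,0,0]],[[-1.8,0,3],[0,0,0]],[[0,0,3],[0,0,0]],[[0,0,3],[0,0,0]],[[0,0,2.3],[0,0,0]],[[0,0,1.5],[0,0,0]],[[0,0,0],[0,0,0]],[[0,0,0],[0,0,0]]])

```text
clock: 5.55
position: [456.8, 7.4, 58.4]
ee_rot: [1.0, -0.009, -0.0, 0.0]
contact_force: [-0.2, -0.5, 0.2]
gripper_width: 85.6
grasp_force: 0.0
```

```bash
python3 - <<'E'
from h import *
delta([456.5,7.4,54],down(-.015))
E
```

```text
turn deg [ 0.02  0.   -0.15] then shift cm [-0.025 -0.001  0.439]
```

Call:
drive_tool(deltas=[[[0,0,0.2],[0,0,0]],[[0,0,0.2],[0,0,0]],[[0,0,0],[0,0,0]]])

```text
clock: 5.85
position: [456.3, 7.7, 54.7]
ee_rot: [1.0, -0.009, 0.0, -0.0]
contact_force: [-1.0, -0.1, -0.3]
gripper_width: 85.5
grasp_force: 0.0
```

Call:
drive_tool(deltas=[[[0,0,0],[0,0,0]],[[0,0,0],[0,0,0]],[[0,0,0],[0,0,0]],[[0,0,0],[0,0,0]],[[0,0,0],[0,0,0]],[[0,0,0],[0,0,0]],[[0,0,0],[0,0,0]],[[0,0,0],[0,0,0]],[[0,0,0],[0,0,0]]], claw=0)

```text
clock: 6.75
position: [456.1, 7.6, 54.5]
ee_rot: [1.0, -0.008, 0.0, 0.0]
contact_force: [-1.4, 0.4, 3.2]
gripper_width: 15.1
grasp_force: 58.8
```

```bash
python3 - <<'E'
from h import *
p,R,s=tool();print(p,R.as_quat(),{k:s[k] for k in("joints","wrist_torque","contact_force","grasp_force","gripper_width","clock")})
E
```

```text
[456.1235526    7.64285837  54.49249019] [ 9.99964009e-01 -8.48361665e-03  8.71014059e-05  2.51319733e-05] {'joints': array([ 3.74717907e-01,  3.28028088e-01, -6.22403904e-01,  1.92271932e-04,
       -6.20221568e-01,  1.17895453e+00]), 'wrist_torque': array([-0.03430012,  0.18992276, -0.00880582]), 'contact_force': array([-1.35195098,  0.36739192,  3.18841526]), 'grasp_force': 58.755362033843994, 'gripper_width': 15.053017124323471, 'clock': 6.75}
```

Call:
drive_tool(deltas=[[[0,0,-0.8],[0,0,0]],[[0,0,-1.5],[0,0,0]],[[0,0,-2],[0,0,0]],[[0,0,-2.5],[0,0,0]],[[0,0,-2.2],[0,0,0]],[[0,0,0],[0,0,0]]])

```text
clock: 7.35
position: [457.6, 8.2, 146.9]
ee_rot: [1.0, -0.008, 0.003, -0.001]
contact_force: [-0.7, -1.0, -2.4]
gripper_width: 15.2
grasp_force: 59.0
```

```bash
python3 - <<'E'
import cv2,numpy as np
a=cv2.imread("pics/w1.png")[210:300,475:565];b=cv2.imread("pics/b1.png")[250:340,80:170]
f=lambda i:cv2.resize(i,(400,400),interpolation=cv2.INTER_CUBIC)
t=np.hstack([f(a),f(b)])
cv2.imwrite("pics/bl.png",t)
E
```

```text
(no output)
```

View pics/bl.png

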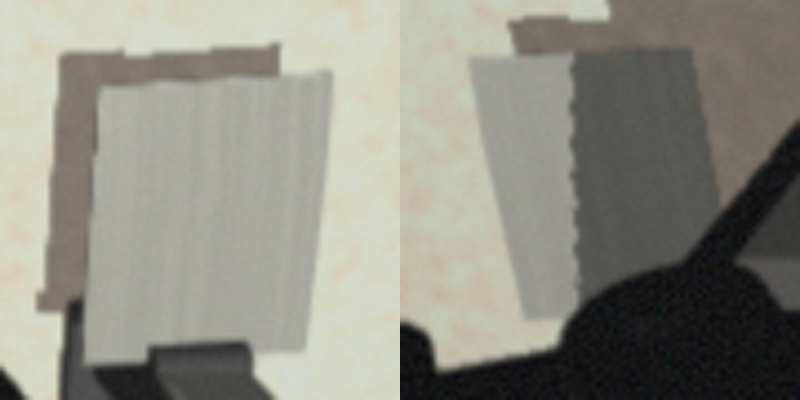

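```bash
python3 - <<'E'
from h import *
import pickle
w=pickle.load(open("pics/w1.pkl","rb"));b=pickle.load(open("pics/b1.pkl","rb"))
def dr(d,uv): r=d["R"]@np.array([(uv[0]-d["cx"])/d["fx"],(uv[1]-d["cy"])/d["fy"],1]);return r/np.linalg.norm(r)
k=90/400
for n,p,q in(("tipL",(99,88),(470,60)),("tipR",(332,72),(692,50)),("rearL",(85,363),(526,318))):
    u=np.array([(p[0]+.5)*k-.5+475,(p[1]+.5)*k-.5+210]);v=np.array([(q[0]-400+.5)*k-.5+80,(q[1]+.5)*k-.5+250])
    r,s=dr(w,u),dr(b,v);t=np.linalg.lstsq(np.c_[r,-s],b["eye"]-w["eye"],rcond=None)[0]
    A=w["eye"]+r*t[0];B=b["eye"]+s*t[1];print(n,((A+B)/2).round(1),np.linalg.norm(A-B).round(1))
E
```

```text
tipL [587.7  35.6  19.4] 0.6
tipR [587.  -24.7  19.3] 0.9
rearL [509.2  36.4  23.8] 0.3
```

```bash
cat >> h.py <<'E'
C=np.array([697.5,230.6,30.]);YW=-.151
def wm(x,y,z): # fence frame -> world
    return C+Ro.from_euler("z",YW).apply([x,y,z])
OFF=np.array([-.8,0,-19.5]) # spatula origin in tool frame
def pose(tip,b,yaw,a): # tip = underside mid of blade tip, b = blade pitch (tip up +)
    S=Ro.from_euler("z",yaw)*Ro.from_euler("y",-(b-a)); Q=S*Ro.from_quat([1,0,0,0])
    v=np.array([54+80*np.cos(a),0,-52+80*np.sin(a)])
    return np.array(tip)-S.apply(v)-Q.apply(OFF),Q
def tipnow(a):
    p,R,_=tool();S=R*Ro.from_quat([1,0,0,0]).inv();v=np.array([54+80*np.cos(a),0,-52+80*np.sin(a)])
    t=p+R.apply(OFF)+S.apply(v); return t,Ro.from_euler("z",YW).inv().apply(t-C)
def pitch(): # spatula pitch nose up, yaw
    R=tool()[1].as_matrix();return np.arcsin(R[2,0]),np.arctan2(R[1,0],R[0,0])
E
python3 - <<'E'
from h import *
print(pitch())
P,Q=pose(wm(-125,-31.6,10),-.07,YW,-.04);print(P,Q.as_quat());delta(P,Q)
s=tool()[2];print(s["contact_force"],s["wrist_torque"])
E
```

```text
(np.float64(0.005717018568181858), np.float64(-0.01697605672865045))
[438.66564995 238.02006224  79.67656449] [ 0.99703905 -0.07541981 -0.01495671 -0.00113138]
turn deg [-0.02 -2.04  7.68] then shift cm [ -5.123 -22.438   6.881]
[-0.71311006 -1.02642645 -2.37086822] [ 0.03222873  0.00688271 -0.03186466]
```

Call:
drive_tool(deltas=[[[-0.5,-1.5,0],[0,-1,3.8]],[[-0.6,-3,0],[0,-1,3.9]],[[-0.8,-3.5,0],[0,0,0]],[[-0.8,-3.5,0],[0,0,0]],[[-0.8,-3.5,0.5],[0,0,0]],[[-0.8,-3.5,1],[0,0,0]],[[-0.8,-2.5,2],[0,0,0]],[[0,-1,2],[0,0,0]],[[0,0,1],[0,0,0]],[[0,0,0],[0,0,0]],[[0,0,0],[0,0,0]]])

```text
clock: 8.45
position: [432.4, 231.5, 80.3]
ee_rot: [0.997, -0.076, -0.018, 0.0]
contact_force: [0.3, -0.0, -2.6]
gripper_width: 14.7
grasp_force: 58.9
```

```bash
cat > st.py <<'E'
from h import *
import sys
a=float(sys.argv[1]) if len(sys.argv)>1 else -.04
s=tool()[2];t,w=tipnow(a);print("pitch,yaw",np.round(pitch(),4),"TCP",tool()[0].round(1),"tip world",t.round(1),"fence frame",w.round(1),"F",s["contact_force"].round(2),"T",s["wrist_torque"].round(3),"t",s["clock"])
E
python3 st.py;  python3 - <<'E'
from h import *
P,Q=pose(wm(-125,-31.6,5),-.07,YW,-.04);delta(P,Q)
E
```

```text
pitch,yaw [-0.0353 -0.1524] TCP [432.4 231.5  80.3] tip world [562.6 211.4  39.9] fence frame [-130.4  -39.3    9.9] F [ 0.33 -0.03 -2.61] T [ 0.018 -0.075  0.031] t 8.45
turn deg [ 0.19  0.31 -0.08] then shift cm [ 0.54  -0.739  0.545]
```

Call:
drive_tool(deltas=[[[0.5,-0.7,0.3],[0,0,0]],[[0,0,0.15],[0,0,0]],[[0,0,0.1],[0,0,0]],[[0,0,0.1],[0,0,0]],[[0,0,0.1],[0,0,0]],[[0,0,0],[0,0,0]]])

```text
clock: 9.05
position: [438.1, 238.4, 72.7]
ee_rot: [0.997, -0.076, -0.018, -0.0]
contact_force: [0.3, -0.1, -1.9]
gripper_width: 14.8
grasp_force: 59.0
```

```bash
python3 st.py
```

```text
pitch,yaw [-0.035  -0.1516] TCP [438.1 238.4  72.7] tip world [568.3 218.4  32.3] fence frame [-125.9  -31.5    2.3] F [ 0.28 -0.09 -1.92] T [ 0.004 -0.008 -0.011] t 9.05
```

Call:
drive_tool(deltas=[[[0,0,0.1],[0,0,0]],[[0,0,0.1],[0,0,0]],[[0,0,0],[0,0,0]]])

```text
clock: 9.35
position: [438.0, 238.5, 70.6]
ee_rot: [0.997, -0.076, -0.018, -0.0]
contact_force: [0.3, 0.4, -1.8]
gripper_width: 15.0
grasp_force: 59.0
```

```bash
python3 st.py
```

```text
pitch,yaw [-0.035  -0.1516] TCP [438.  238.5  70.6] tip world [568.3 218.5  30.2] fence frame [-125.9  -31.4    0.2] F [ 0.27  0.44 -1.83] T [ 0.041 -0.025  0.   ] t 9.35
```

Call:
drive_tool(deltas=[[[0,0,0.1],[0,0,0]],[[0,0,0],[0,0,0]]])

```text
clock: 9.55
position: [438.1, 238.6, 69.7]
ee_rot: [0.997, -0.076, -0.017, -0.0]
contact_force: [-0.6, 0.1, -2.1]
gripper_width: 14.7
grasp_force: 59.0
```

```bash
python3 st.py
```

```text
pitch,yaw [-0.0348 -0.1515] TCP [438.1 238.6  69.7] tip world [568.4 218.6  29.3] fence frame [-125.8  -31.3   -0.7] F [-0.64  0.05 -2.14] T [ 0.003 -0.077 -0.012] t 9.55
```

Call:
drive_tool(deltas=[[[0,0,0.1],[0,0,0]],[[0,0,0],[0,0,0]]])

```text
clock: 9.75
position: [438.1, 238.7, 68.9]
ee_rot: [0.997, -0.076, -0.017, -0.0]
contact_force: [-1.3, -0.3, -1.3]
gripper_width: 15.0
grasp_force: 59.3
```

```bash
python3 st.py
```

```text
pitch,yaw [-0.0346 -0.1514] TCP [438.1 238.7  68.9] tip world [568.4 218.7  28.6] fence frame [-125.8  -31.2   -1.4] F [-1.28 -0.3  -1.33] T [-0.06   0.02   0.019] t 9.75
```

Call:
drive_tool(deltas=[[[0,0,0.1],[0,0,0]],[[0,0,0],[0,0,0]]])

```text
clock: 9.95
position: [438.0, 238.7, 68.0]
ee_rot: [0.997, -0.076, -0.017, -0.0]
contact_force: [-2.7, 0.3, 1.2]
gripper_width: 15.0
grasp_force: 59.6
```

```bash
python3 st.py
```

```text
pitch,yaw [-0.0346 -0.1514] TCP [438.  238.7  68. ] tip world [568.3 218.7  27.7] fence frame [-125.9  -31.2   -2.3] F [-2.68  0.26  1.21] T [-0.053  0.312 -0.006] t 9.95
```

Call:
drive_tool(deltas=[[[0,0,0.25],[0,1.3,0]],[[0.3,0,0],[0,0,0]],[[0.5,0,-0.01],[0,0,0]],[[0.5,0,-0.01],[0,0,0]],[[0.5,0,0],[0,0,0]],[[0,0,0],[0,0,0]]])

```text
clock: 10.55
position: [457.2, 236.0, 65.3]
ee_rot: [0.997, -0.076, -0.005, 0.0]
contact_force: [0.4, -1.3, -0.2]
gripper_width: 15.3
grasp_force: 59.3
```

```bash
python3 st.py -.018
```

```text
pitch,yaw [-0.0109 -0.1522] TCP [457.2 236.   65.3] tip world [588.4 215.8  29.9] fence frame [-1.056e+02 -3.100e+01 -1.000e-01] F [ 0.44 -1.27 -0.15] T [-0.167 -0.588 -0.088] t 10.55
```

Call:
drive_tool(deltas=[[[0.4,0,0],[0,0,0]],[[0.4,0,-0.01],[0,0,0]],[[0.4,0,0],[0,0,0]],[[0.4,0,-0.01],[0,0,0]],[[0.4,0,0],[0,0,0]],[[0.4,0,-0.01],[0,0,0]],[[0.4,0,0],[0,0,0]]])

```text
clock: 11.25
position: [482.5, 231.1, 65.0]
ee_rot: [0.997, -0.076, -0.007, 0.001]
contact_force: [-5.9, 0.4, 3.9]
gripper_width: 14.8
grasp_force: 59.9
```

```bash
python3 st.py -.018
```

```text
pitch,yaw [-0.0145 -0.1519] TCP [482.5 231.1  65. ] tip world [613.6 210.9  29.1] fence frame [-80.  -32.1  -0.9] F [-5.85  0.36  3.9 ] T [0.173 1.364 0.007] t 11.25
```

Call:
drive_tool(deltas=[[[0.4,0,-0.02],[0,0,0]],[[0.4,0,-0.02],[0,0,0]],[[0.4,0,-0.01],[0,0,0]],[[0.4,0,-0.01],[0,0,0]],[[0.4,0,0],[0,0,0]]])

```text
clock: 11.75
position: [502.4, 228.2, 65.3]
ee_rot: [0.997, -0.076, -0.007, 0.001]
contact_force: [-5.3, 0.8, 2.6]
gripper_width: 15.0
grasp_force: 59.8
```

```bash
python3 st.py -.018
```

```text
pitch,yaw [-0.0141 -0.1518] TCP [502.4 228.2  65.3] tip world [633.6 208.   29.5] fence frame [-59.8 -32.   -0.5] F [-5.35  0.78  2.63] T [0.189 1.154 0.003] t 11.75
```

Call:
drive_tool(deltas=[[[0.4,0,-0.01],[0,0,0]],[[0.4,0,0],[0,0,0]],[[0.4,0,-0.01],[0,0,0]],[[0.4,0,0],[0,0,0]],[[0.4,0,-0.01],[0,0,0]],[[0.4,0,0],[0,0,0]],[[0,0,0],[0,0,0]]])

```text
clock: 12.45
position: [526.5, 224.5, 65.2]
ee_rot: [0.997, -0.076, -0.007, 0.001]
contact_force: [-4.1, 0.9, 1.9]
gripper_width: 15.1
grasp_force: 59.6
```

```bash
python3 st.py -.018; python3 snap.py t1
```

```text
pitch,yaw [-0.0138 -0.1521] TCP [526.5 224.5  65.2] tip world [657.6 204.3  29.5] fence frame [-35.5 -32.   -0.5] F [-4.06  0.85  1.89] T [-0.029  0.839 -0.   ] t 12.45
[601.1 214.  206.5] [526.5 224.5  65.2] 12.5
```

View pics/t1.png

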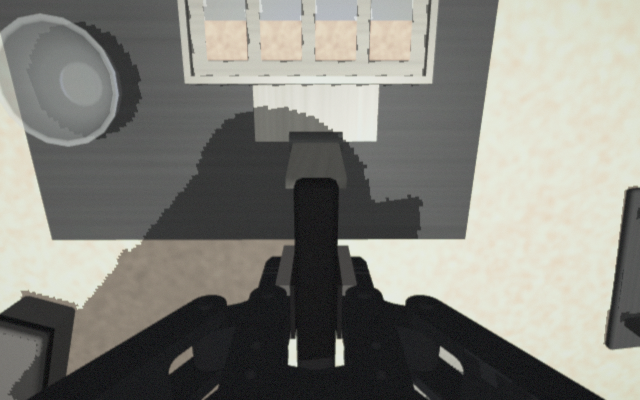

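Call:
drive_tool(deltas=[[[0.4,0,-0.01],[0,0,0]],[[0.4,0,0],[0,0,0]],[[0.4,0,-0.01],[0,0,0]],[[0.4,0,0],[0,0,0]],[[0.4,0,0],[0,0,0]],[[0,0,0],[0,0,0]]])

```text
clock: 13.1
position: [545.6, 221.4, 65.2]
ee_rot: [0.997, -0.076, -0.008, 0.001]
contact_force: [-6.4, 0.1, 2.7]
gripper_width: 15.2
grasp_force: 59.8
```

```bash
python3 st.py -.018
```

```text
pitch,yaw [-0.0148 -0.152 ] TCP [545.6 221.4  65.2] tip world [676.7 201.2  29.3] fence frame [-16.1 -32.2  -0.7] F [-6.42  0.07  2.7 ] T [ 0.019  1.364 -0.051] t 13.1
```

Call:
drive_tool(deltas=[[[-0.05,0,-0.05],[0,0.5,0]],[[-0.05,0,-0.1],[0,0.5,0]],[[0,0,-0.1],[0,0.5,0]],[[0,0,-0.15],[0,0.4,0]],[[0,0,-0.2],[0,0,0]],[[-0.05,0,-0.3],[0,0,0]],[[-0.05,0,-0.4],[0,0,0]],[[-0.1,0,-0.5],[0,0,0]],[[-0.1,0,-0.5],[0,0,0]],[[0,0,-0.3],[0,0,0]],[[0,0,0],[0,0,0]],[[0,0,0],[0,0,0]]])

```text
clock: 14.3
position: [542.2, 222.7, 91.5]
ee_rot: [0.997, -0.076, 0.01, 0.002]
contact_force: [0.1, 0.6, -5.5]
gripper_width: 15.0
grasp_force: 58.8
```

```bash
python3 st.py -.018; python3 snap.py t2
python3 - <<'E'
import cv2
from h import *
d=cam("scene");import pickle;pickle.dump(d,open("pics/sc2.pkl","rb"))
i=d["img"][190:300,320:480,::-1]
w=cv2.imread("pics/t2.png")[0:160,140:480]
cv2.imwrite("pics/t2v.png",np.vstack([cv2.resize(w,(640,300)),cv2.resize(i,(436,300))] if 0 else [cv2.resize(w,(600,282)),cv2.copyMakeBorder(cv2.resize(i,(450,310),interpolation=cv2.INTER_CUBIC),0,0,0,150,cv2.BORDER_CONSTANT)]))
E
```

```text
pitch,yaw [ 0.021  -0.1516] TCP [542.2 222.7  91.5] tip world [674.5 202.4  60.4] fence frame [-18.4 -31.3  30.4] F [ 0.14  0.55 -5.51] T [ 0.051  0.415 -0.002] t 14.3
[611.9 212.7 235.3] [542.1 222.6  91.3] 14.35Traceback (most recent call last):
  File "<stdin>", line 3, in <module>
FileNotFoundError: [Errno 2] No such file or directory: 'pics/sc2.pkl'
```

```bash
pwd; ls -la . pics | head -40
```

```text
.
.:
total 24
drwxr-xr-x  3 agent agent 4096 Nov 30 00:45 .
drwxr-xr-x 23 root  root  4096 Nov 30 00:39 ..
-rw-r--r--  1 agent agent 1893 Nov 30 00:45 h.py
drwxr-xr-x  2 agent agent 4096 Nov 30 00:47 pics
-rw-r--r--  1 agent agent  216 Nov 30 00:40 snap.py
-rw-r--r--  1 agent agent  293 Nov 30 00:45 st.py

pics:
total 7340
drwxr-xr-x 2 agent agent   4096 Nov 30 00:47 .
drwxr-xr-x 3 agent agent   4096 Nov 30 00:45 ..
-rw-r--r-- 1 agent agent 768604 Nov 30 00:41 b1.pkl
-rw-r--r-- 1 agent agent 387093 Nov 30 00:41 b1.png
-rw-r--r-- 1 agent agent 411325 Nov 30 00:42 b1c.png
-rw-r--r-- 1 agent agent 285276 Nov 30 00:44 bl.png
-rw-r--r-- 1 agent agent 768604 Nov 30 00:42 s1.pkl
-rw-r--r-- 1 agent agent 393268 Nov 30 00:42 s1.png
-rw-r--r-- 1 agent agent 351485 Nov 30 00:39 scene0.png
-rw-r--r-- 1 agent agent 768604 Nov 30 00:47 t1.pkl
-rw-r--r-- 1 agent agent 368035 Nov 30 00:47 t1.png
-rw-r--r-- 1 agent agent 768604 Nov 30 00:47 t2.pkl
-rw-r--r-- 1 agent agent 371504 Nov 30 00:47 t2.png
-rw-r--r-- 1 agent agent 342267 Nov 30 00:39 top0.png
-rw-r--r-- 1 agent agent 768604 Nov 30 00:40 w1.pkl
-rw-r--r-- 1 agent agent 378559 Nov 30 00:40 w1.png
-rw-r--r-- 1 agent agent 351886 Nov 30 00:39 wrist0.png
```

```bash
python3 - <<'E'
from h import *
import pickle
d=pickle.load(open("pics/t2.pkl","rb"));g=cv2.GaussianBlur(cv2.cvtColor(d["img"],cv2.COLOR_RGB2GRAY),(3,3),0)
for u in(200,215,400,420): print("u",u,g[60:140:2,u].tolist())
for v in(10,40,70): print("v",v,"L",g[v,170:215].tolist(),"R",g[v,405:450].tolist())
print("blade rear rows",g[100:165:2,265].tolist(),g[100:165:2,365].tolist(),"blade row",g[135,245:265].tolist(),g[135,365:390].tolist())
E
```

```text
u 200 [196, 201, 201, 197, 201, 202, 200, 201, 203, 202, 199, 200, 203, 205, 204, 204, 205, 206, 204, 204, 204, 205, 206, 204, 201, 196, 178, 169, 142, 167, 193, 165, 182, 206, 206, 160, 100, 98, 99, 101]
u 215 [187, 187, 188, 188, 188, 191, 207, 216, 219, 219, 219, 218, 216, 210, 207, 208, 207, 206, 205, 208, 213, 212, 207, 203, 203, 204, 203, 204, 201, 202, 205, 203, 201, 213, 212, 166, 102, 100, 102, 103]
u 400 [188, 188, 189, 188, 189, 193, 207, 210, 208, 210, 215, 219, 217, 215, 213, 213, 216, 215, 211, 211, 214, 217, 215, 202, 169, 203, 215, 217, 218, 217, 209, 161, 208, 230, 227, 172, 113, 111, 113, 114]
u 420 [209, 209, 209, 207, 208, 207, 201, 183, 126, 112, 126, 140, 141, 141, 139, 137, 137, 141, 136, 129, 123, 117, 111, 99, 91, 98, 104, 109, 116, 123, 131, 151, 212, 224, 221, 165, 109, 108, 109, 109]
v 10 L [92, 92, 92, 92, 92, 92, 92, 93, 97, 122, 162, 185, 189, 190, 190, 188, 165, 116, 84, 105, 155, 183, 187, 187, 188, 188, 188, 188, 187, 187, 188, 188, 188, 189, 195, 205, 210, 203, 189, 181, 179, 180, 180, 180, 180] R [181, 182, 182, 183, 191, 201, 201, 196, 195, 194, 1
[... 913 characters left out ...]
25, 106, 145, 193, 212, 214, 214, 213, 193, 151, 115, 103, 102, 102, 101, 101, 101, 101, 102, 102, 101, 100, 100, 100, 101, 100, 99, 99]
blade rear rows [211, 211, 207, 202, 203, 206, 206, 207, 205, 206, 197, 147, 207, 230, 230, 226, 223, 223, 181, 119, 117, 104, 65, 57, 58, 58, 57, 56, 56, 57, 57, 58, 56] [198, 197, 200, 205, 206, 210, 213, 215, 215, 216, 216, 207, 220, 233, 233, 232, 231, 232, 232, 232, 232, 212, 133, 116, 115, 114, 114, 112, 114, 116, 116, 115, 112] blade row [89, 78, 66, 60, 58, 58, 58, 58, 61, 87, 143, 197, 218, 220, 220, 221, 223, 222, 217, 214] [232, 232, 232, 232, 232, 232, 232, 232, 231, 230, 215, 175, 135, 118, 116, 115, 115, 115, 115, 115, 115, 114, 115, 115, 115]
```

```bash
python3 - <<'E'
from h import *
import pickle
d=pickle.load(open("pics/t2.pkl","rb"))
p,R,_=tool();print(pitch())
e=ray(d,[(200,130.3),(420,130.3)],72.9);L=ray(d,[(179.7,10),(185,70)],72.9);Rr=ray(d,[(435.7,10),(430.7,70)],72.9)
print(e,"yaw near",np.arctan2(-(e[0]-e[1])[0],(e[0]-e[1])[1]),"L",np.arctan2(*(L[0]-L[1])[[1,0]]),"R",np.arctan2(*(Rr[0]-Rr[1])[[1,0]]),"w",np.linalg.norm(L[1]-Rr[1]),np.linalg.norm(L[0]-Rr[0]))
T=lambda P:Ro.from_euler("z",-pitch()[1]).apply(P-p)
print("in level tool-yaw frame near edge",T(e).round(1).tolist(),"sides",T(L).round(1).tolist(),T(Rr).round(1).tolist())
print("blade rear",T(ray(d,[(255,135),(376,135)],63)).round(1).tolist())
E
```

```text
(np.float64(0.020577041806005388), np.float64(-0.1515828782694882))
[[608.58907217 266.77837154  72.9       ]
 [593.28113797 166.15920907  72.9       ]] yaw near -0.15097962140264873 L -0.15757300292720045 R -0.15061408956282957 w 108.69133688779108 108.52520205413134
in level tool-yaw frame near edge [[59.1, 53.8, -18.3], [59.1, -48.0, -18.3]] sides [[109.1, 57.9, -18.3], [85.2, 58.1, -18.3]] [[109.3, -50.6, -18.3], [85.4, -50.6, -18.3]]
blade rear [[56.1, 30.1, -28.2], [56.1, -29.5, -28.2]]
```

Call:
drive_tool(deltas=[[[0,0.5,-0.4],[0,0,0]],[[0,1,-0.6],[0,0,0]],[[0,1.5,-0.7],[0,0,-0.5]],[[0,2,-0.7],[0,0,-0.5]],[[0,2.5,-0.7],[0,0,-0.5]],[[0,3,-0.7],[0,0,-0.5]],[[0.1,3.2,-0.6],[0,0,-0.5]],[[0.1,3.2,-0.4],[0,0,-0.5]],[[0.1,3.2,-0.2],[0,0,-0.5]],[[0.1,3.2,0],[0,0,-0.5]],[[0.1,3.2,0],[0,0,-0.5]],[[0.1,3.2,0],[0,0,-0.5]]])

```text
clock: 15.6
position: [513.4, -75.0, 143.4]
ee_rot: [0.999, -0.032, 0.011, 0.002]
contact_force: [0.3, 0.1, -4.9]
gripper_width: 14.6
grasp_force: 58.8
```

Call:
drive_tool(deltas=[[[0.1,3.2,0],[0,0,-0.5]],[[0.1,3.2,0],[0,0,-0.5]],[[0.1,3.1,0],[0,0,-0.5]],[[0.1,2.5,0],[0,0,-0.5]],[[0,2.0,0],[0,0,-0.5]],[[0,1.5,0],[0,0,-0.5]],[[0,1,0],[0,0,-0.5]],[[0,0.5,0],[0,0,0]],[[0,0,0],[0,0,0]],[[0,0,0],[0,0,0]]])

```text
clock: 16.6
position: [511.1, -242.4, 143.5]
ee_rot: [1.0, -0.001, 0.01, 0.003]
contact_force: [0.3, 1.2, -5.5]
gripper_width: 14.8
grasp_force: 58.8
```

```bash
python3 st.py -.018; python3 snap.py t3; python3 - <<'E'
from h import *
import pickle
d=pickle.load(open("pics/t3.pkl","rb"));g=cv2.GaussianBlur(cv2.cvtColor(d["img"],cv2.COLOR_RGB2GRAY),(3,3),0)
for u in(200,215,400,420): print("u",u,g[110:140,u].tolist())
for v in(10,40,70): print("v",v,"L",g[v,170:200].tolist(),"R",g[v,420:450].tolist())
delta([515.3,-243.2,tool()[0][2]],Ro.from_euler("z",-.002)*Ro.from_euler("y",-.018)*Ro.from_quat([1,0,0,0]))
E
```

```text
pitch,yaw [ 0.0204 -0.0028] TCP [ 511.1 -242.4  143.5] tip world [ 645.  -242.9  112.2] fence frame [  19.3 -476.    82.2] F [ 0.27  1.21 -5.49] T [ 0.055  0.376 -0.032] t 16.6
[ 581.7 -241.5  287.3] [ 511.2 -242.2  143.4] 16.65
u 200 [175, 174, 173, 173, 173, 171, 169, 168, 169, 170, 162, 139, 120, 131, 157, 164, 142, 111, 98, 100, 107, 114, 117, 117, 116, 115, 115, 117, 118, 119]
u 215 [177, 177, 176, 176, 176, 175, 174, 174, 175, 175, 168, 143, 122, 134, 163, 180, 184, 183, 179, 167, 143, 121, 112, 111, 111, 111, 112, 113, 114, 115]
u 400 [183, 185, 188, 190, 190, 190, 191, 192, 191, 189, 178, 151, 135, 162, 197, 209, 210, 209, 204, 186, 158, 138, 131, 130, 130, 130, 130, 130, 131, 131]
u 420 [93, 94, 96, 100, 104, 107, 110, 113, 114, 116, 122, 128, 142, 168, 191, 199, 200, 200, 200, 201, 203, 203, 203, 203, 205, 206, 208, 209, 210, 210]
v 10 L [198, 197, 198, 199, 201, 202, 202, 202, 199, 188, 173, 166, 164, 164, 163, 155, 127, 89, 74, 100, 139, 159, 162, 162, 162, 163, 163, 163, 162, 163] R [168, 168, 168, 168, 152, 113, 77, 77, 112, 151, 168, 171, 171, 170, 173, 181, 189, 194, 197, 199, 201, 201, 202, 202, 202, 202, 202, 201, 201, 200]
v 40 L [201, 200, 199, 199, 199, 200, 200, 201, 201, 202, 201, 196, 185, 174, 170, 169, 169, 168, 152, 111, 78, 87, 126, 156, 165, 167, 166, 166, 166, 167] R [177, 175, 157, 115, 79, 85, 126, 163, 176, 178, 178, 178, 182, 190, 197, 200, 201, 202, 202, 202, 202, 202, 201, 200, 199, 198, 197, 197, 197, 197]
v 70 L [208, 208, 207, 207, 208, 208, 208, 208, 207, 206, 206, 205, 204, 201, 195, 184, 176, 174, 174, 173, 166, 139, 97, 78, 104, 148, 170, 174, 174, 174] R [163, 118, 81, 93, 140, 175, 185, 186, 185, 186, 191, 198, 203, 205, 206, 207, 208, 208, 209, 209, 208, 206, 204, 204, 205, 206, 207, 208, 208, 208]
turn deg [ 0.3  -0.13 -0.02] then shift cm [0.41  0.098 0.007]
```

Call:
drive_tool(deltas=[[[0.1,0.05,0.5],[0.3,0,0]],[[0.1,0.05,1],[0,0,0]],[[0.05,0,1.5],[0,0,0]],[[0,0,1.5],[0,0,0]],[[0,0,1.5],[0,0,0]],[[0,0,1],[0,0,0]],[[0,0,0.5],[0,0,0]],[[0,0,0.2],[0,0,0]],[[0,0,0],[0,0,0]],[[0,0,0],[0,0,0]]])

```text
clock: 17.65
position: [516.0, -243.9, 67.1]
ee_rot: [1.0, -0.001, 0.011, 0.0]
contact_force: [0.4, 0.2, -3.9]
gripper_width: 15.4
grasp_force: 58.7
```

```bash
python3 st.py -.018; python3 snap.py t4; python3 - <<'E'
from h import *
delta([515.3,-243.2,tool()[0][2]],Ro.from_euler("z",-.002)*Ro.from_euler("y",-.018)*Ro.from_quat([1,0,0,0]))
i=cv2.imread("pics/t4.png")[0:220,100:520]
cv2.imwrite("pics/t4c.png",cv2.resize(i,(798,418),interpolation=cv2.INTER_CUBIC))
E
```

```text
pitch,yaw [ 0.0219 -0.0029] TCP [ 516.  -243.9   67.1] tip world [ 649.9 -244.3   36.1] fence frame [  24.3 -476.7    6.1] F [ 0.35  0.23 -3.93] T [-0.053  0.378  0.013] t 17.65
[ 586.3 -243.7  211. ] [ 515.9 -243.9   67.2] 17.7
turn deg [ 0.03 -0.23 -0.06] then shift cm [-0.063 -0.071 -0.001]
```

View pics/t4c.png

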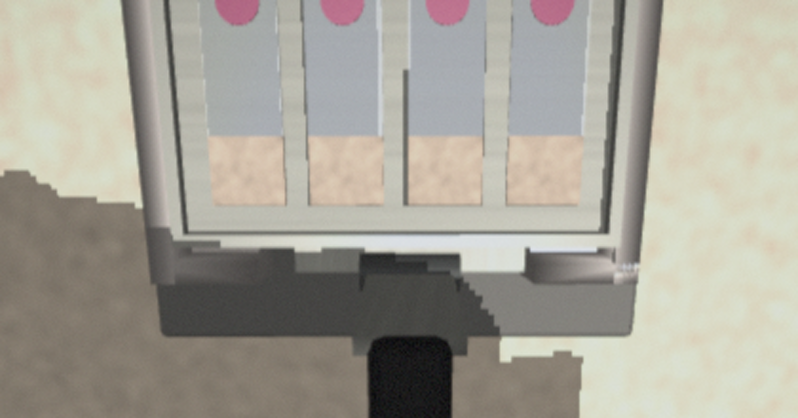

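```bash
python3 - <<'E'
from h import *
import pickle
d=pickle.load(open("pics/t4.pkl","rb"));g=cv2.GaussianBlur(cv2.cvtColor(d["img"],cv2.COLOR_RGB2GRAY),(3,3),0)
b=ray(d,[(185.8,175.3),(433.2,175.3)],8);print("base",b.round(1).tolist(),np.linalg.norm(b[0]-b[1]),b.mean(0)+[75,0,0])
# lips front outer corners at top z33
for u in (200,225,385,400,415): print("u",u,g[118:182,u].tolist())
for v in(40,70): print("v",v,"L",g[v,162:200].tolist(),"R",g[v,415:450].tolist())
r=ray(d,[(200,130.3),(420,130.3)],48.5);print("tray near",r.round(1).tolist())
E
```

```text
base [[545.9, -166.3, 8.0], [545.5, -314.4, 8.0]] 148.08467546027163 [ 620.69572685 -240.32901768    8.        ]
u 200 [180, 181, 173, 147, 127, 139, 166, 174, 150, 117, 102, 98, 94, 90, 86, 85, 89, 95, 100, 102, 101, 100, 100, 100, 101, 99, 95, 91, 86, 82, 77, 73, 70, 68, 67, 68, 69, 69, 69, 69, 69, 69, 69, 68, 68, 69, 69, 68, 67, 67, 68, 68, 68, 68, 69, 69, 67, 66, 74, 96, 115, 123, 124, 124]
u 225 [185, 187, 178, 152, 131, 146, 178, 197, 202, 202, 199, 185, 156, 127, 107, 93, 87, 85, 83, 81, 80, 79, 79, 78, 78, 79, 80, 80, 78, 78, 76, 73, 70, 69, 68, 68, 68, 69, 69, 69, 68, 68, 68, 69, 69, 69, 69, 69, 68, 68, 68, 69, 69, 69, 69, 69, 68, 67, 74, 96, 117, 124, 125, 125]
u 385 [201, 199, 188, 158, 143, 172, 208, 220, 221, 221, 221, 221, 220, 210, 171, 122, 98, 94, 92, 89, 86, 85, 86, 87, 87, 87, 88, 89, 90, 90, 94, 106, 119, 127, 129, 129, 128, 129, 130, 130, 130, 129, 129, 129, 129, 130, 129, 129, 130, 130, 129, 129, 129, 129, 129, 128, 125, 122, 135, 172, 204, 215, 216, 217]
u 400 [201, 199, 187, 157, 142, 170, 205, 217, 218, 218, 218, 219, 220, 209, 171, 131, 124, 134, 137, 135, 1
[... 637 characters left out ...]
172, 180, 184, 182, 179, 179, 179, 179, 178, 162, 121, 85, 91, 131, 164, 175, 176, 177, 177, 176, 176] R [187, 186, 186, 186, 185, 168, 132, 102, 86, 73, 84, 126, 168, 185, 187, 188, 188, 184, 175, 164, 154, 146, 139, 131, 123, 115, 108, 99, 93, 104, 143, 186, 206, 210, 211]
v 70 L [212, 212, 212, 212, 211, 210, 209, 206, 181, 130, 95, 92, 100, 109, 118, 126, 135, 144, 154, 164, 174, 183, 187, 185, 184, 183, 184, 184, 176, 149, 105, 85, 113, 157, 180, 184, 184, 184] R [195, 195, 193, 175, 137, 105, 87, 76, 95, 144, 183, 195, 197, 196, 195, 189, 175, 162, 152, 144, 136, 128, 120, 111, 103, 95, 97, 128, 175, 200, 203, 203, 204, 205, 207]
tray near [[575.1, -190.5, 48.5], [574.9, -292.3, 48.5]]
```

Call:
drive_tool(deltas=[[[-0.05,-0.08,0.2],[0,-0.2,0]],[[0,0,0.2],[0,0,0]],[[0,0,0.2],[0,0,0]],[[0,0,0.2],[0,0,0]],[[0,0,0.2],[0,0,0]],[[0,0,0.1],[0,0,0]],[[0,0,0.1],[0,0,0]],[[0,0,0],[0,0,0]]])

```text
clock: 18.5
position: [515.1, -243.0, 54.5]
ee_rot: [1.0, -0.001, 0.008, 0.0]
contact_force: [-1.0, -0.7, -4.2]
gripper_width: 14.8
grasp_force: 58.9
```

```bash
python3 st.py -.018
```

```text
pitch,yaw [ 0.017 -0.003] TCP [ 515.1 -243.    54.5] tip world [ 648.8 -243.4   22.8] fence frame [  23.2 -475.9   -7.2] F [-1.04 -0.71 -4.19] T [ 0.061  0.459 -0.012] t 18.5
```

Call:
drive_tool(deltas=[[[0,0,0.06],[0,0,0]],[[0,0,0.06],[0,0,0]],[[0,0,0.06],[0,0,0]],[[0,0,0.06],[0,0,0]],[[0,0,0],[0,0,0]],[[0,0,0],[0,0,0]]])

```text
clock: 19.1
position: [515.5, -243.0, 52.2]
ee_rot: [1.0, -0.001, 0.009, 0.0]
contact_force: [-1.1, 1.0, -3.3]
gripper_width: 14.9
grasp_force: 59.1
```

```bash
python3 st.py -.018
```

```text
pitch,yaw [ 0.0177 -0.0029] TCP [ 515.5 -243.    52.2] tip world [ 649.3 -243.4   20.7] fence frame [  23.6 -475.9   -9.3] F [-1.11  1.03 -3.32] T [-0.009  0.096  0.018] t 19.1
```

Call:
drive_tool(deltas=[[[0,0,0.08],[0,0,0]],[[0,0,0.08],[0,0,0]],[[0,0,0.1],[0,0,0]],[[0,0,0.15],[0,0,0]],[[0,0,0.15],[0,0,0]],[[0,0,0.1],[0,0,0]],[[0,0,0],[0,0,0]]])

```text
clock: 19.8
position: [515.1, -243.0, 45.2]
ee_rot: [1.0, -0.002, 0.008, 0.0]
contact_force: [0.3, -0.3, -2.0]
gripper_width: 14.9
grasp_force: 59.1
```

```bash
python3 st.py -.018;python3 snap.py t5; python3 - <<'E'
from h import *
import pickle
d=pickle.load(open("pics/t5.pkl","rb"));g=cv2.GaussianBlur(cv2.cvtColor(d["img"],cv2.COLOR_RGB2GRAY),(3,3),0)
for u in (200,225,385,400,415): print("u",u,g[98:150,u].tolist())
for v in(10,40,70): print("v",v,"L",g[v,162:200].tolist(),"R",g[v,415:450].tolist())
E
```

```text
pitch,yaw [ 0.0165 -0.0031] TCP [ 515.1 -243.    45.2] tip world [ 648.8 -243.4   13.5] fence frame [  23.2 -475.9  -16.5] F [ 0.27 -0.28 -2.03] T [-0.035  0.084  0.025] t 19.8
[ 586.2 -242.8  188.7] [ 515.2 -243.    45.3] 19.85
u 200 [194, 194, 193, 193, 193, 194, 194, 194, 194, 193, 193, 192, 191, 192, 192, 192, 191, 191, 190, 189, 189, 189, 190, 182, 154, 119, 101, 100, 105, 108, 107, 106, 106, 110, 115, 113, 102, 93, 93, 97, 98, 97, 95, 94, 93, 93, 93, 93, 93, 93, 92, 91]
u 225 [200, 203, 204, 206, 206, 206, 204, 203, 201, 193, 178, 175, 186, 192, 192, 192, 193, 193, 192, 191, 191, 191, 192, 183, 155, 125, 129, 166, 198, 197, 165, 128, 111, 113, 118, 117, 104, 89, 83, 81, 79, 78, 76, 76, 75, 76, 77, 76, 76, 75, 75, 75]
u 385 [205, 204, 205, 205, 204, 203, 202, 203, 202, 194, 180, 177, 189, 197, 200, 203, 204, 204, 204, 205, 206, 206, 205, 193, 161, 129, 137, 181, 216, 226, 226, 226, 222, 201, 152, 101, 78, 75, 75, 75, 75, 75, 76, 77, 76, 76, 75, 75, 76, 81, 94, 112]
u 400 [201, 201, 200, 200, 201, 202, 203, 204, 202, 194, 178, 176, 188, 197, 201, 202, 204, 205, 205, 206, 207, 207
[... 826 characters left out ...]
 151, 140, 129, 120, 128, 156, 179, 186, 187, 186, 185, 172, 136, 94, 80, 109, 158, 184, 188, 188, 188, 188, 188, 188, 189, 189, 189, 189, 189, 189, 192] R [198, 194, 194, 195, 195, 195, 195, 195, 195, 194, 194, 192, 174, 136, 103, 83, 73, 92, 139, 180, 195, 198, 198, 196, 188, 160, 123, 107, 112, 123, 135, 144, 140, 124, 130]
v 70 L [154, 163, 172, 181, 190, 196, 194, 186, 175, 165, 155, 145, 134, 125, 131, 157, 181, 190, 191, 191, 190, 174, 134, 93, 86, 120, 164, 185, 188, 189, 189, 188, 188, 189, 189, 189, 189, 189] R [198, 198, 198, 198, 198, 198, 198, 199, 198, 196, 178, 139, 102, 79, 79, 119, 174, 201, 205, 205, 205, 201, 178, 136, 110, 112, 124, 135, 145, 144, 129, 127, 151, 175, 181]
```

```bash
python3 - <<'E'
from h import *
import pickle
d=pickle.load(open("pics/t5.pkl","rb"))
for v,l,r in((10,169.3,444.6),(40,172.2,442),(70,175.2,439.2)):
    e=ray(d,[(l,v),(r,v)],34);print(e.round(1).tolist(),np.linalg.norm(e[0]-e[1]).round(2),e.mean(0).round(1))
print(ray(d,[(225,133),(400,133)],34).round(1).tolist())
d=pickle.load(open("pics/t2.pkl","rb"))
E
```

```text
[[622.4, -184.1, 34.0], [622.2, -295.1, 34.0]] 111.04 [ 622.3 -239.6   34. ]
[[611.3, -184.0, 34.0], [611.1, -295.2, 34.0]] 111.18 [ 611.2 -239.6   34. ]
[[599.7, -183.9, 34.0], [599.5, -295.1, 34.0]] 111.19 [ 599.6 -239.5   34. ]
[[573.5, -203.0, 34.0], [573.3, -280.3, 34.0]]
```

Call:
drive_tool(deltas=[[[-0.3,0,0],[0,0,0]],[[-0.7,0,-0.01],[0,0,0]],[[-1,0,-0.02],[0,0,0]],[[-1.2,0,-0.02],[0,0,0]],[[-1.5,0,-0.02],[0,0,0]],[[-1.5,0,-0.03],[0,0,0]],[[-1.5,0,-0.03],[0,0,0]],[[-1.5,0,-0.03],[0,0,0]],[[-1.5,0,-0.03],[0,0,0]],[[-1,0,-0.02],[0,0,0]],[[-0.5,0,0],[0,0,0]],[[0,0,0],[0,0,0]]])

```text
clock: 21.05
position: [392.6, -242.6, 45.7]
ee_rot: [1.0, -0.002, 0.009, 0.0]
contact_force: [0.2, -0.3, -0.8]
gripper_width: 15.2
grasp_force: 59.1
```

```bash
python3 st.py -.018; python3 - <<'E'
from h import *
delta([456.1,7.6,54.5],down(-.017))
E
```

```text
pitch,yaw [ 0.0171 -0.0034] TCP [ 392.6 -242.6   45.7] tip world [ 526.4 -243.1   14. ] fence frame [ -97.9 -494.1  -16. ] F [ 0.21 -0.27 -0.82] T [ 0.005  0.091 -0.035] t 21.05
turn deg [ 0.01 -0.98  0.78] then shift cm [  5.921 -25.129  -0.885]
```

Call:
drive_tool(deltas=[[[0,0,-1],[0,0,0]],[[0,0,-2.5],[0,0,0]],[[0,-0.5,-3],[0,0,0]],[[0.5,-1.5,-2.5],[0,-0.5,0.4]],[[0.7,-2.5,-1.5],[0,-0.5,0.4]],[[0.7,-3.3,-0.5],[0,0,0]],[[0.8,-3.5,0],[0,0,0]],[[0.8,-3.5,0],[0,0,0]],[[0.8,-3.5,0],[0,0,0]],[[0.8,-3.3,0],[0,0,0]],[[0.6,-2.3,0],[0,0,0]],[[0.2,-1.2,0],[0,0,0]]])

```text
clock: 22.25
position: [455.7, 9.7, 156.4]
ee_rot: [1.0, -0.007, 0.001, -0.0]
contact_force: [-0.3, -0.9, -1.6]
gripper_width: 15.3
grasp_force: 59.2
```

Call:
drive_tool(deltas=[[[0,0,0.5],[0,0,0]],[[0,0,0],[0,0,0]],[[0,0,0],[0,0,0]]])

```text
clock: 22.55
position: [453.9, 6.7, 150.4]
ee_rot: [1.0, -0.009, -0.001, 0.0]
contact_force: [-0.9, 0.0, -2.1]
gripper_width: 15.4
grasp_force: 59.2
```

```bash
python3 st.py -.018; python3 - <<'E'
from h import *
delta([456.1,7.6,54.5],down(-.017))
E
```

```text
pitch,yaw [-0.0014 -0.0181] TCP [453.9   6.7 150.4] tip world [587.    4.3 116.2] fence frame [ -75.2 -240.4   86.2] F [-0.93  0.04 -2.09] T [-0.048  0.042  0.058] t 22.55
turn deg [ 0.03  0.08 -0.06] then shift cm [ 0.217 -0.094  9.588]
```

Call:
drive_tool(deltas=[[[0.1,-0.05,1],[0,0,0]],[[0.1,-0.05,2],[0,0,0]],[[0,0,2],[0,0,0]],[[0,0,1.5],[0,0,0]],[[0,0,1],[0,0,0]],[[0,0,0.5],[0,0,0]],[[0,0,0],[0,0,0]],[[0,0,0],[0,0,0]]])

```text
clock: 23.35
position: [456.9, 8.5, 71.0]
ee_rot: [1.0, -0.008, 0.0, -0.0]
contact_force: [0.6, 0.5, -3.0]
gripper_width: 14.9
grasp_force: 59.2
```

```bash
python3 st.py -.018; python3 - <<'E'
from h import *
delta([456.1,7.6,54.5],down(-.017))
E
```

```text
pitch,yaw [ 0.0007 -0.017 ] TCP [456.9   8.5  71. ] tip world [590.1   6.3  37.1] fence frame [ -72.4 -238.     7.1] F [ 0.59  0.53 -3.04] T [0.016 0.028 0.023] t 23.35
turn deg [-0.01 -0.04  0.  ] then shift cm [-0.08   0.092  1.649]
```

Call:
drive_tool(deltas=[[[-0.05,0.05,0.4],[0,0,0]],[[0,0.03,0.4],[0,0,0]],[[0,0,0.4],[0,0,0]],[[0,0,0.2],[0,0,0]],[[0,0,0.15],[0,0,0]],[[0,0,0.05],[0,0,0]],[[0,0,0],[0,0,0]]])

```text
clock: 24.05
position: [456.0, 7.7, 54.6]
ee_rot: [1.0, -0.008, -0.0, 0.0]
contact_force: [0.0, -0.2, -2.0]
gripper_width: 15.2
grasp_force: 59.3
```

```bash
python3 st.py -.018
```

```text
pitch,yaw [-0.0003 -0.017 ] TCP [456.    7.7  54.6] tip world [589.1   5.4  20.6] fence frame [ -73.3 -238.9   -9.4] F [ 0.05 -0.18 -2.04] T [-0.033 -0.04   0.001] t 24.05
```

Call:
drive_tool(deltas=[[[0,0,0.05],[0,0,0]],[[0,0,0.05],[0,0,0]],[[0,0,0],[0,0,0]]])

```text
clock: 24.35
position: [456.0, 7.7, 54.5]
ee_rot: [1.0, -0.008, 0.0, 0.0]
contact_force: [-2.8, 0.0, 7.5]
gripper_width: 15.4
grasp_force: 60.5
```

```bash
python3 st.py -.018
```

```text
pitch,yaw [ 0.     -0.0167] TCP [456.    7.7  54.5] tip world [589.2   5.5  20.5] fence frame [ -73.2 -238.8   -9.5] F [-2.77  0.01  7.47] T [ 0.123  0.724 -0.053] t 24.35
```

Call:
drive_tool(deltas=[[[0,0,-0.07],[0,0,0]],[[0,0,0],[0,0,0]]])

```text
clock: 24.55
position: [456.0, 7.8, 54.5]
ee_rot: [1.0, -0.008, 0.0, -0.0]
contact_force: [-0.4, 0.4, 1.3]
gripper_width: 14.8
grasp_force: 59.7
```

Call:
drive_tool(deltas=[[[0,0,0],[0,0,0]],[[0,0,0],[0,0,0]],[[0,0,0],[0,0,0]],[[0,0,0],[0,0,0]],[[0,0,0],[0,0,0]],[[0,0,0],[0,0,0]],[[0,0,0],[0,0,0]],[[0,0,0],[0,0,0]]], claw=8.5)

```text
clock: 25.35
position: [455.9, 7.7, 54.3]
ee_rot: [1.0, -0.009, -0.0, 0.0]
contact_force: [-0.2, -0.4, -0.3]
gripper_width: 84.9
grasp_force: 0.0
```

Call:
drive_tool(deltas=[[[0,0,-0.5],[0,0,0]],[[0,0,-1.5],[0,0,0]],[[0,0,-3],[0,0,0]],[[0,0,-3.5],[0,0,0]],[[0,0,-3.5],[0,0,0]],[[2,2,-3.5],[0,0,0]],[[3,3.5,-2.5],[0,0,0]],[[3,3.5,0],[0,0,0]],[[3,3.5,0],[0,0,0]],[[2,2.5,0],[0,0,0]],[[0,0,0],[0,0,0]],[[0,0,0],[0,0,0]]])

```text
clock: 26.55
position: [581.7, -143.3, 232.5]
ee_rot: [1.0, -0.009, -0.001, -0.0]
contact_force: [0.1, 1.0, 0.0]
gripper_width: 85.3
grasp_force: 0.0
```

```bash
python3 snap.py f1
```

```text
[ 655.4 -144.4  374.7] [ 581.4 -142.7  232.9] 26.6
```

View pics/f1.png

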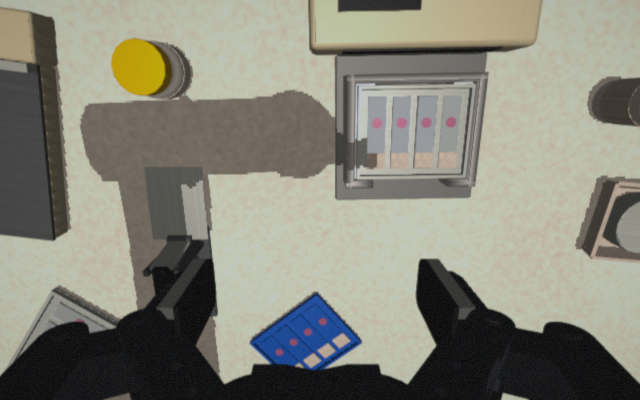

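```bash
python3 - <<'E'
from h import *
import pickle
d=pickle.load(open("pics/f1.pkl","rb"));g=cv2.cvtColor(d["img"],cv2.COLOR_RGB2GRAY)
print(arm.read_state()["clock"])
for u in(380,415,450): print("col",u,"far",g[68:100,u].tolist(),"near",g[165:192,u].tolist())
for v in(95,130,165): print("row",v,"L",g[v,338:372].tolist(),"R",g[v,460:492].tolist())
E
```

```text
26.6
col 380 far [124, 123, 122, 122, 120, 109, 93, 91, 106, 121, 134, 149, 132, 104, 99, 90, 91, 144, 187, 193, 171, 145, 166, 191, 195, 194, 193, 194, 171, 152, 156, 154] near [169, 170, 172, 174, 180, 184, 183, 183, 179, 144, 104, 147, 178, 168, 141, 120, 115, 116, 116, 116, 116, 118, 115, 118, 117, 116, 117]
col 415 far [117, 115, 114, 116, 115, 100, 84, 98, 113, 129, 143, 126, 113, 109, 96, 105, 122, 154, 178, 171, 141, 145, 176, 181, 183, 180, 183, 185, 189, 185, 181, 181] near [166, 165, 158, 162, 170, 173, 173, 170, 146, 104, 122, 158, 170, 147, 119, 112, 112, 113, 112, 113, 114, 113, 114, 114, 111, 113, 111]
col 450 far [110, 110, 110, 107, 97, 80, 88, 105, 120, 136, 148, 128, 100, 94, 74, 75, 130, 165, 166, 147, 143, 163, 166, 170, 168, 166, 167, 161, 153, 150, 149, 150] near [171, 170, 166, 162, 162, 164, 164, 160, 130, 102, 139, 161, 142, 110, 89, 81, 78, 77, 79, 79, 79, 87, 98, 109, 109, 111, 108]
row 95 L [127, 128, 129, 127, 123, 84, 64, 62, 64, 74, 87, 102, 119, 133, 151, 157, 134, 138, 179, 130, 150, 188, 197, 196, 195, 194, 196, 197, 197, 197, 193, 194, 193, 193] R [156, 160, 172, 168, 163, 163, 163, 161, 142, 95, 65, 102, 150, 156, 139, 110, 113, 118, 112, 151, 147, 133, 117, 103, 91, 104, 168, 182, 184, 187, 189, 184]
row 130 L [124, 126, 125, 126, 122, 85, 65, 62, 64, 80, 93, 110, 126, 140, 157, 148, 127, 179, 168, 147, 187, 196, 195, 198, 196, 194, 194, 196, 194, 166, 156, 154, 155, 154] R [161, 160, 161, 160, 153, 102, 67, 90, 149, 157, 143, 111, 117, 127, 113, 147, 144, 131, 117, 101, 89, 116, 178, 188, 191, 189, 191, 189, 186, 186, 182, 184]
row 165 L [98, 99, 104, 114, 113, 80, 64, 62, 66, 69, 74, 79, 83, 89, 93, 87, 101, 128, 96, 89, 93, 103, 143, 153, 151, 108, 90, 88, 85, 91, 92, 94, 96, 97] R [155, 107, 67, 86, 149, 161, 148, 113, 116, 130, 113, 147, 143, 128, 115, 99, 91, 135, 182, 192, 192, 195, 194, 193, 193, 193, 193, 192, 192, 192, 193, 192]
```

```bash
python3 - <<'E'
from h import *
import pickle
d=pickle.load(open("pics/f1.pkl","rb"))
for u,f,n in((380,85,179.3),(415,84.3,178.5),(450,83.8,177.5)):
    e=ray(d,[(u,f),(u,n)],34);print(e.round(1).tolist(),np.linalg.norm(e[0]-e[1]).round(1))
for v,l,r in((95,355,474.5),(130,354.5,470.5)):
    e=ray(d,[(l,v),(r,v)],34);print(e.round(1).tolist(),np.linalg.norm(e[0]-e[1]).round(1))
E
```

```text
[[664.3, -205.2, 34.0], [573.5, -208.5, 34.0]] 90.8
[[664.3, -238.0, 34.0], [573.7, -243.9, 34.0]] 90.8
[[664.2, -270.7, 34.0], [574.1, -279.2, 34.0]] 90.5
[[655.7, -181.9, 34.0], [653.7, -294.8, 34.0]] 113.0
[[623.1, -181.9, 34.0], [621.1, -294.7, 34.0]] 112.8
```

```bash
python3 -c "
from bench import arm
print(arm.job_done())"
```

```text
the job is handed in; nothing more can be done
None
```

I handed the job in at about 27 s: the tray measured flat and square in the scanner pocket, the spatula is back in its rest with the gripper clear, and the judge returned no verdict.

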